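Index the carburettor carrier to the next station and seat its cover

ROBOT

A 6-joint arm with a two-finger parallel gripper is mounted at the origin on the work surface. World frame = base frame: x ahead of the robot, y to its left, z up, the work surface at z = 0. Lengths are in m, angles in rad, forces in N, time in s.
With the tool pointing down it reaches from about 0.25 to 0.775 m from the base axis. Payload 4 kg.
Tool frame: the origin (TCP) lies between the finger pads; the fingertips stand 11 mm ahead of it and the grasp point (between the pads) lies 8 mm behind it (robot.tip_extent is the z of the fingertips in the tool frame, in m); z points along the fingers, y is the line along which they close (so a half turn about z gives the same grasp; the last joint's range is limited). The gripper opens to 94 mm and grips with 3 to 60 N. Pads are 16 mm wide; open, the fingers measure 119 mm over their backs; the gripper's body (75 mm by 177 mm) begins 78 mm behind the grasp point.
Start: joints at [1.199, 0.087, 1.371, -0, 1.684, -0.103], TCP at [0.146, 0.53, 0.182] pointing down, gripper open.
Joint ranges: [-3.1, 3.1], [-0.76, 2.03], [0.27, 2.55], [-1.08, 4.22], [0.17, 2.65], [-2.57, 2.57]. Speed limits (rad/s): [2.79, 2.79, 3.14, 3.14, 3.14, 3.14].

INTERFACE

Orientations are given as [roll, pitch, yaw] about the fixed x, y, z axes, in that order (R = Rz(yaw) Ry(pitch) Rx(roll)).
In Python, from bench import robot, imaging gives the robot as it stands.
- The arm moves only by the shell command python3 -m pendant 'ROWS'. ROWS is JSON, a list of rows, each a list of 7 numbers: the shift along the world's x, y, z in cm, then the turn, a rotation vector about the world's x, y, z in degrees, then the opening, from 0 (shut) to 1 (fully open). In form: [[dx, dy, dz, ax, ay, az, jaw], ...]. A call has 1 to 8 rows; each row shifts and turns the commanded pose from where the row before left it; what a row does not reach is not made up. A row lasts 1/10 s, in which the tool goes at most 50 mm and 8.59 degrees, less where a joint would pass 70% of its speed; a pose out of reach is approached as far as the arm can. A call is refused whole if a number of a shift passes 5 or a number of a turn 8.59, either way. A call with a gripper value outside its range is refused whole. The fingers move at their own pace and stop on an object; the grip force is fixed at half the most. Time passes only in rows, so rows that do not move let the fingers close. It gives the time, the measured TCP pose, the force, the opening and the grip force at its end, in the units of the state.
- robot.get_obs(): the state, without advancing time (a new reading comes with each control period).
- imaging.snapshot(name): name is "scene" or "top" or "wrist"; returns the picture (480x640x3 uint8, red, green, blue); there is no depth.
- imaging.camera_params(name): a dict with "camera_matrix" (3x3 intrinsics, pixels), "R" (3x3) and "t" (3): a world point X has camera coordinates R X + t. Camera axes: x right, y down, z forward; pixel columns grow to the right and rows downward; lengths in m; the calibration is good to about 2 mm. A picture is of the moment at which its call begins: read the wrist's pose just before it. camera_params takes no time and is no camera call; for the wrist camera it gives the pose at the moment of the call.
- robot.close_job(): hands the job in; it is judged then, once.
The state is a dict: "time": time; "joint_positions": joint angles; "qvel": joint speeds; "joint_torque": joint torques, N m; "tool_pos": TCP position; "ee_rot": TCP orientation; "wrist_force": force on the tool from outside, world axes, zero at the start; "wrist_torque": the same for the moment, N m; "width": finger opening in m; "finger_force": force on a finger pad.
Only numpy, scipy, OpenCV 4.12 (cv2) and the standard library are available. Lean on these libraries where they do the work, as an engineer would, in place of code of your own. Each camera call takes 0.05 s, during which the arm holds its last target. There are 200 camera calls.

TASK

Push the carburettor carrier along its slide rail from the station where it stands to the next station, until that station's spring plunger has clicked fully into the notch in the carrier's edge, and leave it locked there. Then press the carburettor's loose top cover straight down until it is fully home, without forcing it (40 N is too much). Leave the tools, bottle and other things on the bench where they are.

Things in the scene. Friction and masses are not known exactly. Their poses are not given: they have to be found in the camera images.
- rail: Fixed slide rail: grey base plate 170 x 440 x 10 mm; two aluminium guide walls (tops 28 mm above the bench, 71 mm over their outsides) run along its y axis. Origin: on the bench, midway between the walls, mid length. The carrier travels towards the rail's +y, where a dark stop 40 mm high ends it (inner face at y = 208 mm).
- start_tip (a point): Tip of the start station's plunger, 34 mm above the bench: a brass nose 8 mm thick pointing to the rail's -x out of a dark steel block (32 x 26 mm, top 48 mm above the bench) on the rail's +x side. The carrier starts locked by it. The next station has the same block and plunger, clamped 95 to 150 mm further along the rail's +y; its exact place is not reported.
- carrier: Loose carrier, about 0.9 kg, axes as the rail's. Origin: centre of its underside, 12 mm above the bench. Aluminium deck 94 (x) x 230 (y) mm, top 28 mm above the origin, lies on the guide walls. Bolted on it at y = 20 mm: a grey carburettor, foot 66 x 80 mm, body 54 mm wide up to 66 mm. Sliding takes about 4 to 12 N; the force drops sharply as a plunger falls into the notch, then rises again.
- notch (a point): The one V notch in the deck's +x edge that the plungers lock into: 6 mm deep, 19 mm wide at its mouth, flanks at 35 degrees. The point is on the notch's floor, at y = 35 mm, 22 mm above the carrier's origin. Axes as the carrier's. The deck's front and rear ends carry the same ramps.
- push_face (a point): Centre of the rear face of the carrier's upright push plate (60 wide in x, 8 thick, 28 to 70 mm above the carrier's origin, rear face at y = -115 mm). The point is 54 mm above the origin, 66 mm above the bench. Push here towards the rail's +y. Axes as the carrier's.
- cover_top (a point): Centre of the top of the cover: a round grey lid of 60 mm diameter, 10 mm thick, with a flat boss of 34 mm diameter, 6 mm high; the point is on top of the boss. The cover stands 5 to 8 mm proud of the carburettor at the start, on two dowels; fully home, the point is 82 mm above the carrier's origin.
- cover (a joint): How far the cover has been pressed down, in m: 0 is highest (8 mm proud), 0.008 is fully home. It is a tight fit: it takes about 9 N to move it, and it stays where it is left.
- next_plunger (a joint): How far the nose of the next station's plunger is pressed in, in m: 0 is fully out (nothing in front of it, or in the notch), about 0.0055 while it rubs along the carrier's plain edge.
- screwdriver_a: Bystander: screwdriver with red handle, 190 mm, near the rail on the robot's side. Origin: underside at mid length; x along it.
- float_bowl: Bystander: small round aluminium bowl, 56 mm wide, 35 mm high. Origin: centre of its underside.
- wrench: Bystander: steel wrench, 170 mm, beyond the rail. Origin: underside at mid length; x along it.
- jet_tray: Bystander: grey divided tray, 70 x 100 x 24 mm, beyond the rail. Origin: centre of its underside.
- jar: Bystander: glass jar with steel cap, 64 mm wide, 75 mm high. Origin: centre of its underside.
- oil_bottle: Bystander: white bottle with yellow cap, 64 mm wide, 170 mm high. Origin: centre of its underside.
- screwdriver_b: Bystander: screwdriver with black handle, 170 mm. Origin: underside at mid length; x along it.

How it is judged:
On the way, in this order (a step that is already met when the one before it is completed fails the run):
1. the carrier has left its station and the next station's plunger is in the carrier's notch (value of joint next_plunger below 0.0015 m and distance of carrier from where it was at the start of the episode above 0.085 m), for 0.3 s.
2. the cover is pressed fully home (value of joint cover above 0.007 m), for 0.2 s.
At the end, for the whole second after the job is handed in: The carrier lies level on the rail and at rest, more than 85 mm from where it started, with the next station's plunger in its notch (pressed in less than 1.5 mm), and the cover is pressed down to within 1 mm of its stop (joint value above 0.007) (all of step 1 and value of joint cover above 0.007 m and linear speed of carrier below 0.01 m/s and angle between carrier's own z axis and vertical below 0.05 rad and horizontal distance between rail and carrier below 0.12 m); the robot touches nothing.
It fails at once if the robot presses or pushes on the carrier, carburettor or cover with more than 40 N (contact force between any of the fingers, the arm and carrier above 40 N).
It fails at once if the carrier is lifted or tipped out of the rail (angle between carrier's own z axis and vertical above 0.15 rad).
It fails at once if a bystander is moved more than 30 mm (distance of any of screwdriver_a, float_bowl, wrench, jet_tray, jar, oil_bottle, screwdriver_b from where it was at the start of the episode above 0.03 m).
It also fails if it takes over 72 s, if anything falls off the work surface, if the arm or the gripper's body presses on something with over 40 N, if the wrist force passes 120 N, or if a joint passes its speed limit or range.

## Working session

There is one attempt and no reset: what is moved stays moved. The work goes in short steps, Python scripts to look and compute and a shell command to move; the robot and the scene stay as the last step left them, time stands still between calls to the robot, and variables do not carry over. Pictures are saved under pics/ and viewed, at most 10 in all, crops included, and the job is handed in when it is done.

```bash
mkdir -p pics; python3 - <<'E'
from bench import robot, imaging
import cv2,numpy as np
print(robot.get_obs())
for n in ("top","scene"):
    p=imaging.camera_params(n); print(n,p)
    cv2.imwrite(f"pics/{n}0.png",imaging.snapshot(n)[:,:,::-1])
E
```

```text
{'time': 0.0, 'joint_positions': array([ 1.19889344e+00,  8.79599801e-02,  1.37222230e+00, -1.89987415e-05,
        1.68358242e+00, -1.03116081e-01]), 'qvel': array([ 0.00065475, -0.00080064,  0.00030711, -0.00062081,  0.00087167,
       -0.00028497]), 'joint_torque': array([-1.53064870e-03, -3.40165186e+01, -3.02430439e+01,  7.16718799e-02,
        3.27499607e-02, -1.62267697e-04]), 'tool_pos': array([0.14586474, 0.52969698, 0.18041772]), 'ee_rot': array([-3.13943020e+00, -2.04793518e-04,  2.87280351e+00]), 'wrist_force': array([-0.21719284, -0.43436482, -0.09144112]), 'wrist_torque': array([ 0.00614139, -0.02684445,  0.02282326]), 'finger_force': 0.0, 'width': 0.09381204178837686}
top {'camera_matrix': array([[460.3854001 ,   0.        , 317.56945558],
       [  0.        , 460.3854001 , 238.25019438],
       [  0.        ,   0.        ,   1.        ]]), 'R': array([[ 0.00716323, -0.999871  , -0.01437616],
       [-0.98513201, -0.00458839, -0.17173781],
       [ 0.1716497 ,  0.01539261, -0.98503779]]), 't': array([-0.13768024,  0.58013693,  0.9316965 ])}
scene {'camera_matrix': array([[476.4529116 ,   0.        , 322.89981831],
       [  0.        , 476.4529116 , 246.74441446],
       [  0.        ,   0.        ,   1.        ]]), 'R': array([[-0.43525764,  0.9002926 ,  0.00490062],
       [ 0.49381094,  0.24328339, -0.83484367],
       [-0.75279582, -0.36095211, -0.55046529]]), 't': array([ 0.36289625, -0.17298764,  1.41675506])}
```

View pics/top0.png

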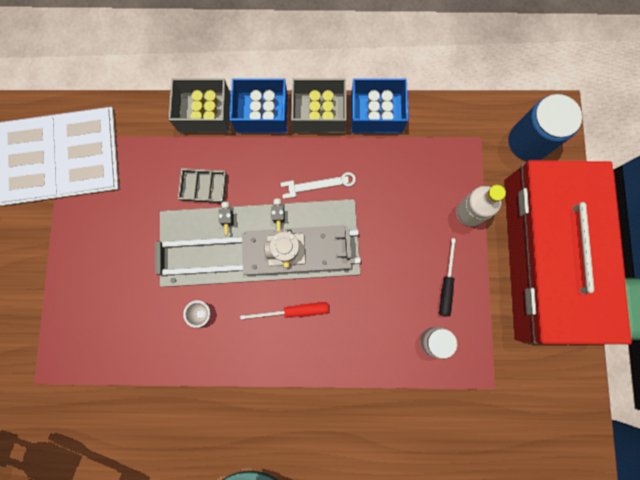

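View pics/scene0.png

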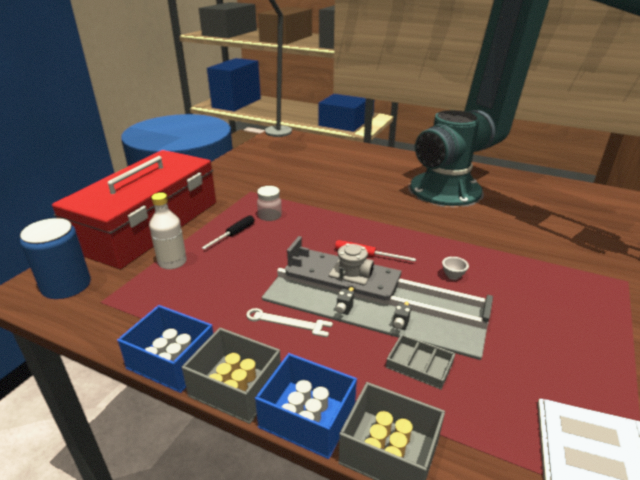

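The top view shows the rail at cols 158–360, with the stop at its left end (world +y). The cover is near (285,247), the plunger blocks near (278,212) and (226,215), and the push plate near (352,247). I'll zoom in for measurement.

```bash
cat > h.py <<'E'
from bench import robot, imaging
import numpy as np, cv2
def ray(p,u,v,z):
    d=p["R"].T@np.linalg.solve(p["camera_matrix"],[u,v,1]); c=-p["R"].T@p["t"]
    return c+d*(z-c[2])/d[2]
def proj(p,X):
    q=p["camera_matrix"]@(p["R"]@np.array(X)+p["t"]); return q[:2]/q[2]
E
python3 - <<'E'
import cv2
im=cv2.imread("pics/top0.png")[175:295,150:370]
im=cv2.resize(im,None,fx=3.6,fy=3.6,interpolation=cv2.INTER_CUBIC); cv2.imwrite("pics/c1.png",im); print(im.shape)
E
```

```text
(432, 792, 3)
```

View pics/c1.png

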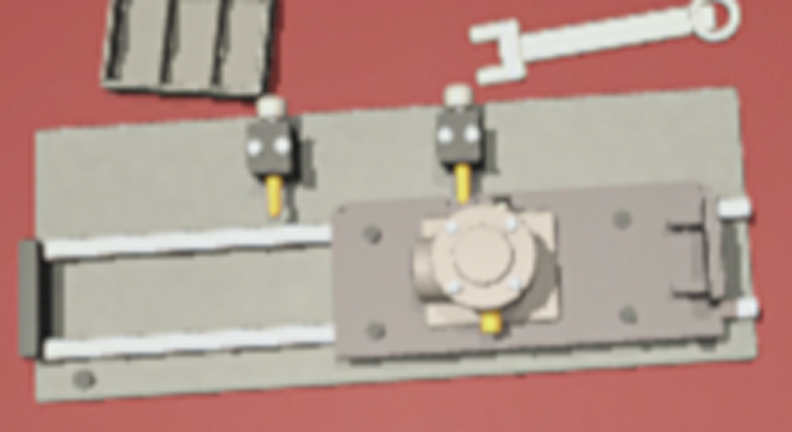

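The crop shows these pixel positions:
- **Base plate corners:** (37,131), (736,89), (756,357) and (36,401)
- **Deck corners:** (333,208), (705,183), (725,335) and (338,357)
- **Plunger tips:** (274,213) and (462,200)
- **Boss centre:** (484,255)
- **Push plate:** around (712,258)

```bash
python3 - <<'E'
from h import *
p=imaging.camera_params("top")
f=lambda u,v,z: ray(p,150+u/3.6,175+v/3.6,z)[:2]
B=np.array([f(*c,.010) for c in ((37,131),(736,89),(756,357),(36,401))])
print("base",B.round(4).tolist())
a=(B[0]+B[3]-B[1]-B[2])/2; yaw=np.arctan2(-a[0],a[1]); print("L",np.linalg.norm(a),"yaw deg",np.degrees(yaw))
O=B.mean(0); ry=np.array([-np.sin(yaw),np.cos(yaw)]); rx=np.array([ry[1],-ry[0]])
D=np.array([f(*c,.040) for c in ((333,208),(705,183),(725,335),(338,357))]); print("deck",D.round(4).tolist())
e=(D[0]+D[3]-D[1]-D[2])/2; print("deck yaw",np.degrees(np.arctan2(-e[0],e[1])),np.linalg.norm(e))
# rail walls
W=[f(*c,.028) for c in ((45,250),(330,233),(45,348),(330,332))]
for i in (0,2): w=W[i]-W[i+1]; print("wall yaw",np.degrees(np.arctan2(-w[0],w[1])))
def rr(n,P): print(n,P.round(4),"rail",((P-O)@rx).round(4),((P-O)@ry).round(4))
rr("O",O); rr("deckc",D.mean(0)); 
for k,c in enumerate(((484,255,.0995),(274,213,.034),(462,200,.034),(42,240,.04),(42,356,.04),(712,183,.04),(708,258,.082))): rr(k,f(*c))
E
```

```text
base [[0.6475, 0.2209], [0.676, -0.2159], [0.5086, -0.2269], [0.4792, 0.2104]]
L 0.4380072810121284 yaw deg 3.786889464243817
deck [[0.5938, 0.0282], [0.61, -0.1949], [0.5186, -0.2064], [0.5043, 0.0221]]
deck yaw 3.873614163855137 0.22632350691572603
wall yaw 3.730357863765566
wall yaw 3.5433880647806726
O [ 0.5778 -0.0029] rail 0.0 0.0
deckc [ 0.5567 -0.0878] rail -0.0267 -0.0833
0 [ 0.5563 -0.0684] rail -0.0258 -0.0639
1 [0.5917 0.0649] rail 0.0183 0.0667
2 [ 0.6002 -0.0486] rail 0.0193 -0.0471
3 [0.5735 0.2024] rail 0.0092 0.2051
4 [0.5038 0.1979] rail -0.0606 0.2052
5 [ 0.6101 -0.1991] rail 0.0192 -0.198
6 [ 0.558  -0.1945] rail -0.0325 -0.1899
```

```bash
python3 -m pendant '[[2.3,-4.3,0,0,0,-4,0],[2.3,-4.3,0,0,0,-4,0],[2.3,-4.3,0,0,0,-4,0],[2.3,-4.3,0,0,0,-4,0],[2.3,-4.3,0,0,0,-4,0],[2.3,-4.3,0,0,0,-4,0],[2.3,-4.3,0,0,0,-4,0],[2.3,-4.3,0,0,0,-4,0]]'; python3 -m pendant '[[2.3,-4.3,0,0,0,-4,0],[2.3,-4.3,0,0,0,-4,0],[2.3,-4.3,0,0,0,-4,0],[2.3,-4.3,0,0,0,-4,0],[2.3,-4.3,0,0,0,-4,0],[2.3,-4.3,0,0,0,-4,0],[2.3,-4.3,0,0,0,-4,0],[2.3,-4.3,0,0,0,-4,0]]'
```

```text
time: 0.9
tool_pos: [0.3303, 0.1844, 0.1813]
ee_rot: [3.141, 0.0, 2.312]
wrist_force: [1.0, 0.5, -0.3]
width: 0.0334
finger_force: 0.0
time: 1.7
tool_pos: [0.5144, -0.1596, 0.181]
ee_rot: [-3.141, -0.001, 1.752]
wrist_force: [1.1, -0.3, 0.7]
width: 0.0002
finger_force: 0.0
```

```bash
python3 -m pendant '[[2.7,-4.2,0,0,0,-3.3,0],[2.6,-4.3,0,0,0,-3.3,0],[0,0,-3,0,0,0,0],[0,0,-3,0,0,0,0],[0,0,-3,0,0,0,0],[0,0,-2.9,0,0,0,0],[0,0,0,0,0,0,0],[0,0,0,0,0,0,0]]'; python3 - <<'E'
from h import *
o=robot.get_obs(); T=o["tool_pos"]; print(T)
p=imaging.camera_params("top"); print(proj(p,T),proj(p,[.5643,-.2026,.066]))
s=imaging.camera_params("scene"); u=proj(s,T); print(u,proj(s,[.5643,-.2026,.066]))
a=imaging.snapshot("top")[:,:,::-1][190:290,280:400]; b=imaging.snapshot("scene")[:,:,::-1]
x,y=int(u[0]),int(u[1]); b=b[y-50:y+50,x-60:x+60]
cv2.imwrite("pics/c2.png",cv2.resize(np.hstack([a,b]),None,fx=3.3,fy=3.3,interpolation=cv2.INTER_CUBIC)); print(x-60,y-50)
E
```

```text
time: 2.5
tool_pos: [0.5665, -0.2423, 0.0622]
ee_rot: [-3.14, -0.001, 1.641]
wrist_force: [-0.1, -0.6, 0.8]
width: 0.0006
finger_force: 0.0
[ 0.5665246  -0.2422526   0.06217159]
[369.00884333 244.20566283] [350.15934999 244.87576483]
[276.56410037 244.88553892] [292.89060628 247.33768466]
216 194
```

View pics/c2.png

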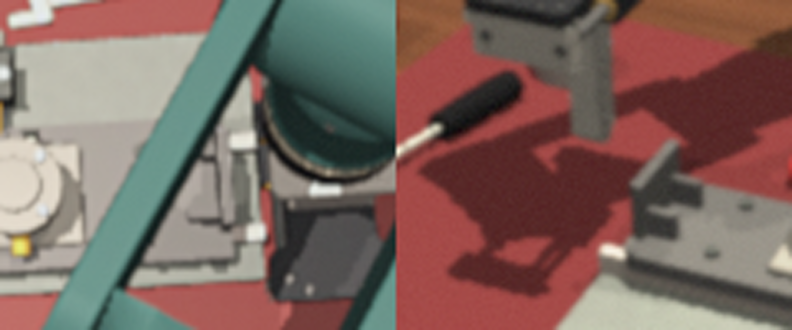

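The finger hangs behind the push plate with clearance. Next I approach and push in small steps along the rail.

```bash
python3 -m pendant '[[-0.1,1,0,0,0,0,0],[-0.1,1,0,0,0,0,0],[0,0.4,0,0,0,0,0],[0,0.3,0,0,0,0,0],[0,0.2,0,0,0,0,0],[0,0.2,0,0,0,0,0]]'; for i in 1 2; do python3 -m pendant '[[0,0.2,0,0,0,0,0],[0,0.2,0,0,0,0,0],[0,0.2,0,0,0,0,0]]'; done
```

```text
time: 3.2
tool_pos: [0.565, -0.2113, 0.0626]
ee_rot: [3.141, 0.0, 1.641]
wrist_force: [-1.6, -0.0, -0.3]
width: 0.0004
finger_force: 0.0
time: 3.5
tool_pos: [0.5649, -0.2055, 0.0625]
ee_rot: [-3.142, -0.0, 1.64]
wrist_force: [-0.3, -0.4, -0.5]
width: 0.0004
finger_force: 0.0
time: 3.8
tool_pos: [0.5649, -0.1994, 0.0626]
ee_rot: [3.142, 0.0, 1.641]
wrist_force: [0.8, 0.0, 0.7]
width: 0.0002
finger_force: 0.0
```

```bash
python3 - <<'E'
from h import *
s=imaging.camera_params("scene"); b=imaging.snapshot("scene")[:,:,::-1][185:325,235:415]
cv2.imwrite("pics/c3.png",cv2.resize(b,None,fx=4,fy=4,interpolation=cv2.INTER_CUBIC))
E
```

```text
(no output)
```

View pics/c3.png

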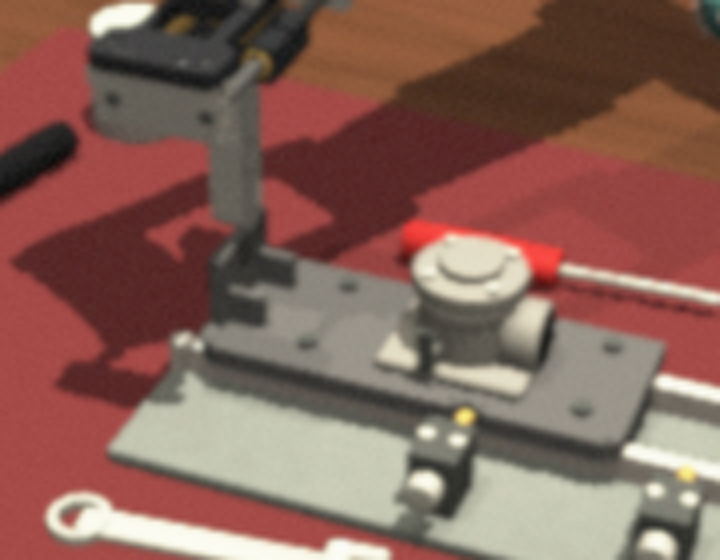

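The picture shows the finger right behind the push plate, its lower end hidden by the plate's top edge near crop (235,225). Contact is imminent, so I continue in small steps.

```bash
for i in 1 2 3 4; do python3 -m pendant '[[0,0.1,0,0,0,0,0],[0,0.1,0,0,0,0,0]]' | egrep 'pos|wrist'; done
```

```text
tool_pos: [0.565, -0.1975, 0.0626]
wrist_force: [0.0, -1.0, 0.1]
tool_pos: [0.565, -0.1955, 0.0626]
wrist_force: [-0.2, -0.1, 0.6]
tool_pos: [0.5649, -0.1934, 0.0626]
wrist_force: [0.8, -0.2, 1.1]
tool_pos: [0.5649, -0.1914, 0.0626]
wrist_force: [0.3, 0.5, -0.2]
```

```bash
python3 - <<'E'
from h import *
s=imaging.camera_params("scene"); k=lambda X:((proj(s,X)-[235,185])*4).round()
print("tip",k([.565,-.1994,.0516]),"z.066",k([.565,-.1994,.066]), "ext",robot.tip_extent)
ry=np.array([-.066,.998]); rx=np.array([.998,.066]); C=np.array([.5567,-.0878])
for x in(-.03,.03):
  for y in (-.115,-.107): print(x,y,k([*(C+rx*x+ry*y),.082]),k([*(C+rx*x+ry*y),.040]))
print(k([*(C+ry*.02),.1005]))
b=imaging.snapshot("scene")[:,:,::-1][185:325,235:415]
cv2.imwrite("pics/c4.png",cv2.resize(b,None,fx=4,fy=4,interpolation=cv2.INTER_CUBIC))
E
```

```text
tip [237. 274.] z.066 [236. 251.] ext 0.011
-0.03 -0.115 [254. 197.] [256. 261.]
-0.03 -0.107 [267. 200.] [269. 264.]
0.03 -0.115 [206. 253.] [209. 318.]
0.03 -0.107 [220. 256.] [223. 322.]
[471. 249.]
```

View pics/c4.png

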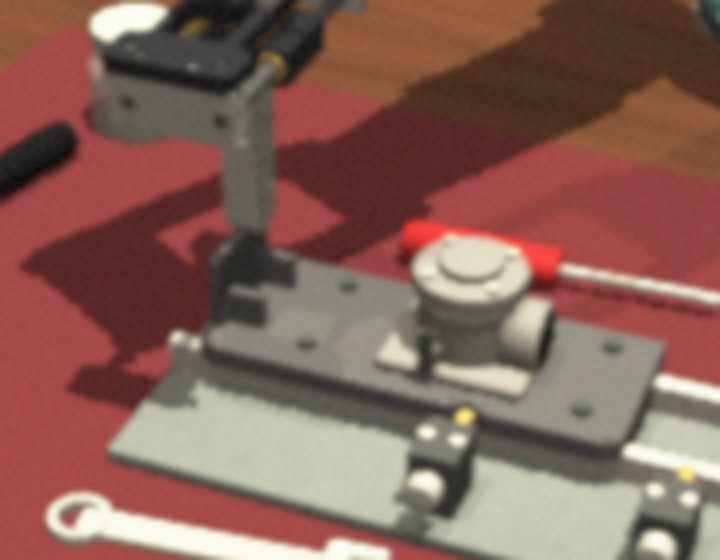

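The carrier has not moved, and the finger is drawn over the plate's far corner. Its visible tip at crop (250,235) is higher than the predicted row of about 277. The tip therefore seems to sit above the plate, so I back off and measure it.

```bash
python3 -m pendant '[[0.1,-1.5,0,0,0,0,0],[0.1,-1.5,0,0,0,0,0],[0.1,-1.5,0,0,0,0,0],[0,-0.5,0,0,0,0,0],[0,0,0,0,0,0,0]]'; python3 - <<'E'
from h import *
T=robot.get_obs()["tool_pos"]
s=imaging.camera_params("scene"); u=proj(s,T).astype(int); x0,y0=u[0]-50,u[1]-55
for z in (0.0,-.011,.019,.029): print(z,((proj(s,T+[0,0,z])-[x0,y0])*4).round())
b=imaging.snapshot("scene")[:,:,::-1][y0:y0+100,x0:x0+100]
w=imaging.camera_params("wrist"); wi=imaging.snapshot("wrist")[:,:,::-1]
print("wrist TCP,tip",proj(w,T)/1.6,proj(w,T-[0,0,.011])/1.6, "push face top L/R", [(proj(w,q)/1.6).round() for q in ([.5344,-.2046,.082],[.5942,-.2006,.082],[.5643,-.2026,.04])])
cv2.imwrite("pics/c5.png",np.hstack([cv2.resize(b,(400,400),interpolation=cv2.INTER_CUBIC),cv2.copyMakeBorder(cv2.resize(wi,(400,300)),0,100,0,0,cv2.BORDER_CONSTANT)]))
E
```

```text
time: 5.2
tool_pos: [0.5677, -0.2431, 0.0624]
ee_rot: [-3.141, -0.0, 1.638]
wrist_force: [-0.9, -0.5, -0.2]
width: 0.0005
finger_force: 0.0
0.0 [204. 224.]
-0.011 [205. 241.]
0.019 [202. 195.]
0.029 [201. 179.]
wrist TCP,tip [200.63030091 174.97540064] [200.61823477 170.93207136] push face top L/R [array([163., 136.]), array([237., 137.]), array([200., 128.])]
```

View pics/c5.png

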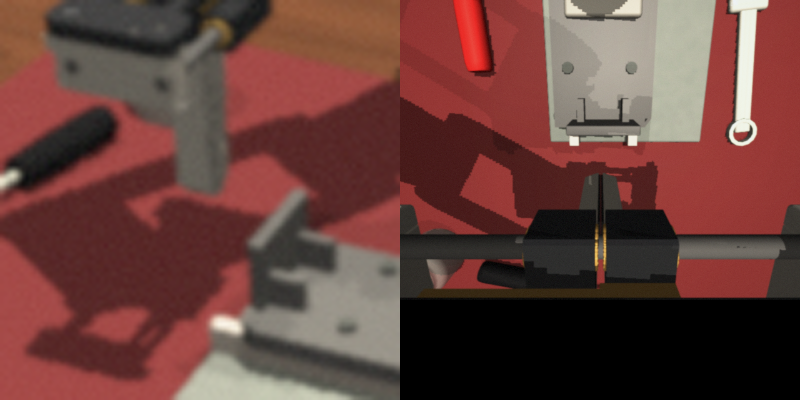

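In the scene view the real fingertip is at (205,190), against a predicted 241. That puts the tip about 33 mm higher than stated, near z 0.084, which is why it passed over the plate. The wrist view agrees and shows the finger laterally aligned with the plate. I'll go 2.6 cm lower and retry.

```bash
python3 -m pendant '[[0,0,-1,0,0,0,0],[0,0,-1,0,0,0,0],[0,0,-0.6,0,0,0,0],[0,0,0,0,0,0,0]]'| egrep 'pos|wrist'; python3 -m pendant '[[-0.1,1,0,0,0,0,0],[-0.1,1,0,0,0,0,0],[0,0.5,0,0,0,0,0],[0,0.2,0,0,0,0,0]]'| egrep 'pos|wrist'; for i in 1 2 3; do python3 -m pendant '[[0,0.2,0,0,0,0,0],[0,0.2,0,0,0,0,0]]' | egrep 'pos|wrist'; done
```

```text
tool_pos: [0.5667, -0.2405, 0.0344]
wrist_force: [-0.1, -0.1, -0.5]
tool_pos: [0.5662, -0.2135, 0.0372]
wrist_force: [-0.1, -0.0, 0.4]
tool_pos: [0.5662, -0.2116, 0.037]
wrist_force: [0.6, -3.5, -0.9]
tool_pos: [0.566, -0.2101, 0.0371]
wrist_force: [-0.6, -9.2, -1.6]
tool_pos: [0.5659, -0.209, 0.0373]
wrist_force: [-1.2, -15.3, -1.0]
```

Contact at y = -0.212, as predicted. I continue in small steps while watching the force.

```bash
for i in 1 2 3 4 5; do python3 -m pendant '[[0,0.1,0,0,0,0,0],[0,0.1,0,0,0,0,0]]' | egrep 'pos|wrist'; done
```

```text
tool_pos: [0.5657, -0.2066, 0.0373]
wrist_force: [-0.9, -12.2, -0.7]
tool_pos: [0.5656, -0.205, 0.0374]
wrist_force: [-2.2, -13.9, -0.5]
tool_pos: [0.5655, -0.2039, 0.0375]
wrist_force: [-2.1, -14.4, -2.2]
tool_pos: [0.5652, -0.1994, 0.037]
wrist_force: [-2.2, -9.1, 0.7]
tool_pos: [0.565, -0.1971, 0.0371]
wrist_force: [-2.0, -9.5, 0.1]
```

```bash
for i in 1 2 3 4; do python3 -m pendant '[[-0.02,0.3,0,0,0,0,0],[-0.02,0.3,0,0,0,0,0],[-0.02,0.3,0,0,0,0,0],[-0.02,0.3,0,0,0,0,0],[-0.02,0.3,0,0,0,0,0]]' | egrep 'pos|wrist'; done
```

```text
tool_pos: [0.564, -0.1824, 0.0371]
wrist_force: [-1.2, -10.8, -0.1]
tool_pos: [0.5633, -0.1713, 0.0375]
wrist_force: [-2.7, -20.0, 0.3]
tool_pos: [0.5623, -0.1562, 0.0375]
wrist_force: [-3.1, -18.7, -0.4]
tool_pos: [0.5612, -0.1411, 0.0374]
wrist_force: [-1.6, -18.2, -0.2]
```

```bash
for i in 1 2; do python3 -m pendant '[[-0.02,0.3,0,0,0,0,0],[-0.02,0.3,0,0,0,0,0],[-0.02,0.3,0,0,0,0,0],[-0.02,0.3,0,0,0,0,0]]' | egrep 'pos|wrist'; done;  for i in 1 2 3; do python3 -m pendant '[[-0.01,0.1,0,0,0,0,0],[-0.01,0.1,0,0,0,0,0]]' | egrep 'pos|wrist'; done
```

```text
tool_pos: [0.5604, -0.1291, 0.0373]
wrist_force: [-2.5, -18.2, 0.3]
tool_pos: [0.5595, -0.117, 0.0372]
wrist_force: [-3.3, -17.7, -0.8]
tool_pos: [0.5593, -0.1141, 0.0371]
wrist_force: [-2.4, -16.8, -0.3]
tool_pos: [0.5592, -0.1121, 0.0371]
wrist_force: [-2.1, -15.5, -0.6]
tool_pos: [0.5591, -0.1101, 0.0372]
wrist_force: [-1.8, -16.7, -0.6]
```

```bash
for i in 1 2 3 4 5 6; do python3 -m pendant '[[-0.01,0.1,0,0,0,0,0],[0,0.1,0,0,0,0,0]]' | egrep 'pos|wrist'; done
```

```text
tool_pos: [0.5589, -0.1075, 0.0371]
wrist_force: [-1.7, -12.7, 0.5]
tool_pos: [0.5587, -0.1008, 0.0369]
wrist_force: [-1.9, -3.6, 0.6]
tool_pos: [0.5587, -0.099, 0.0369]
wrist_force: [-3.6, -8.3, 1.2]
tool_pos: [0.5586, -0.098, 0.0369]
wrist_force: [-3.1, -9.3, 0.5]
tool_pos: [0.5586, -0.097, 0.0369]
wrist_force: [-2.7, -12.6, 0.7]
tool_pos: [0.5585, -0.0965, 0.037]
wrist_force: [-2.4, -16.2, 0.9]
```

The force dropped to 3.6 N at y = -0.101 and rose again to 16 N, which is the click. I withdraw and inspect.

```bash
python3 -m pendant '[[0,-1,0,0,0,0,0],[0.2,-3,0,0,0,0,0],[0.2,-3,2,0,0,0,0],[0,0,4,0,0,0,0],[0,0,4,0,0,0,0],[0,0,4,0,0,0,0],[-4,-3,0,0,0,0,0],[0,0,0,0,0,0,0]]'; python3 - <<'E'
from h import *
a=imaging.snapshot("top")[:,:,::-1]; cv2.imwrite("pics/top1.png",a)
b=imaging.snapshot("scene")[:,:,::-1]; cv2.imwrite("pics/scene1.png",b)
k=lambda c:cv2.resize(c,(400,400),interpolation=cv2.INTER_CUBIC)
cv2.imwrite("pics/c6.png",np.hstack([k(a[190:290,160:260]),k(b[240:340,340:440])]))
E
```

```text
time: 13.1
tool_pos: [0.5216, -0.1922, 0.1786]
ee_rot: [3.14, 0.001, 1.638]
wrist_force: [-0.1, 0.6, -0.4]
width: 0.0003
finger_force: 0.0
```

View pics/c6.png

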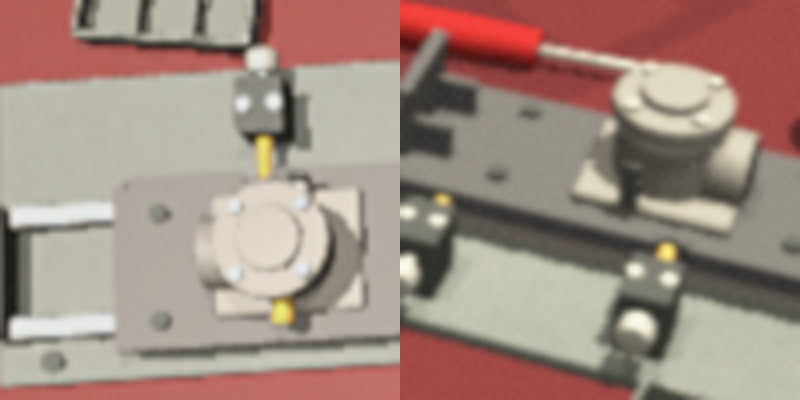

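```bash
python3 - <<'E'
from h import *
def match(a,b,box,dx,dy,r=8):
    x0,y0,x1,y1=box; K=6
    t=cv2.resize(a[y0:y1,x0:x1],None,fx=K,fy=K,interpolation=cv2.INTER_CUBIC)
    s=cv2.resize(b[y0+dy-r:y1+dy+r,x0+dx-r:x1+dx+r],None,fx=K,fy=K,interpolation=cv2.INTER_CUBIC)
    m=cv2.matchTemplate(s,t,cv2.TM_CCOEFF_NORMED); _,v,_,l=cv2.minMaxLoc(m)
    return np.array([dx-r+l[0]/K,dy-r+l[1]/K]),round(v,3)
ry=np.array([-.066,.998])
for n,items in {"top":{"cover":((268,230,302,264),.10,-53,4),"hole1":((247,233,260,246),.04,-53,4),"hole2":((247,260,262,272),.04,-53,4),"corner":((238,266,252,278),.04,-53,4),"block":((270,203,286,222),.048,-52,3)},
 "scene":{"cover":((334,240,372,266),.10,57,17),"block":((335,288,354,314),.048,57,17)}}.items():
    a=cv2.imread(f"pics/{n}0.png"); b=cv2.imread(f"pics/{n}1.png"); p=imaging.camera_params(n)
    for k,(box,z,dx,dy) in items.items():
        d,v=match(a,a if k=="block" else b,box,dx,dy,10)
        c=np.array([(box[0]+box[2])/2,(box[1]+box[3])/2])
        w=(ray(p,*(c+d),z)-ray(p,*c,z))[:2]; print(n,k,d.round(2),v,"along rail mm",(w@ry*1e3).round(2),(w*1e3).round(1))
E
```

```text
top cover [-56.67   3.33] 0.892 along rail mm 114.44 [ -7.4 114.2]
top hole1 [-53.5    3.17] 0.968 along rail mm 115.6 [ -7.5 115.3]
top hole2 [-54.     3.33] 0.987 along rail mm 115.52 [ -7.8 115.2]
top corner [-53.5    3.17] 0.932 along rail mm 114.23 [ -7.4 114. ]
top block [-52.17   3.17] 0.908 along rail mm 112.84 [ -7.4 112.6]
scene cover [56.   12.83] 0.865 along rail mm 113.85 [ -7.  113.6]
scene block [57.33 14.83] 0.832 along rail mm 111.55 [ -7.7 111.3]
```

```bash
python3 - <<'E'
from h import *
o=robot.get_obs(); T=o["tool_pos"]; w=imaging.camera_params("wrist"); c=-w["R"].T@w["t"]
print(T,c-T,w["R"][2],w["camera_matrix"][0,0])
for z in (.034,): print("axis hits",ray(w,320,240,z)-T, "row100", ray(w,320,100,z)-T,"row 60",ray(w,320,60,z)-T)
E
```

```text
[ 0.52298918 -0.19008325  0.17656166] [-0.00588615  0.07645834  0.20285272] [ 0.01945845 -0.26059295 -0.96525265] 370.47048649652993
axis hits [ 0.00024639 -0.01428677 -0.14256166] row100 [-0.00845155  0.11205691 -0.14256166] row 60 [-0.01064827  0.14396582 -0.14256166]
```

```bash
python3 -m pendant '[[1.85,4.6,0,0,0,0,0],[1.85,4.6,0,0,0,0,0],[1.85,4.6,0,0,0,0,0],[1.85,4.6,0,0,0,0,0],[0,0,-4,0,0,0,0],[0,0,-4,0,0,0,0],[0,0,-1.6,0,0,0,0],[0,0,0,0,0,0,0]]'; python3 - <<'E'
from h import *
w=imaging.camera_params("wrist"); a=imaging.snapshot("wrist")[:,:,::-1]; cv2.imwrite("pics/wrist1.png",a)
u=proj(w,[.5917,.0649,.034]).astype(int); print(u, robot.get_obs()["tool_pos"]); x0,y0=u[0]-60,u[1]-50; x0=min(max(x0,0),520); y0=max(y0,0); print(x0,y0)
cv2.imwrite("pics/c7.png",cv2.resize(a[y0:y0+90,x0:x0+120],None,fx=6,fy=6,interpolation=cv2.INTER_CUBIC))
E
```

```text
time: 14.0
tool_pos: [0.5942, -0.0044, 0.0752]
ee_rot: [-3.132, -0.003, 1.642]
wrist_force: [0.7, 0.2, 0.4]
width: 0.0006
finger_force: 0.0
[325 154] [ 0.5959498  -0.00500297  0.07802872]
265 104
```

View pics/c7.png

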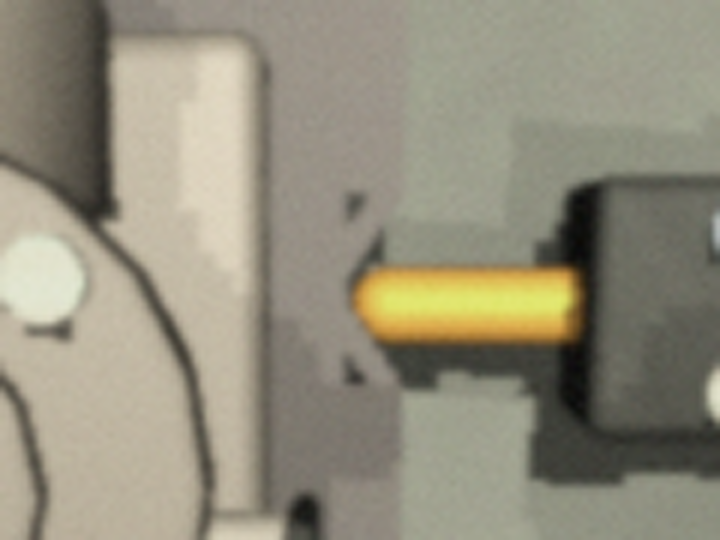

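The close-up shows the nose at crop (355–580, 305) inside the V notch, with the deck edge at u≈400. I'll compute the penetration depth from these pixels.

```bash
python3 - <<'E'
from h import *
w=imaging.camera_params("wrist"); rx=np.array([.998,.066]);ry=np.array([-.066,.998])
f=lambda u,v,z: ray(w,265+u/6,104+v/6,z)[:2]
t=f(355,305,.034); 
for n,c in {"edge":(401,305,.04),"noseTop":(480,267,.038-.004),"noseBot":(480,343,.034),"uTri":(352,205,.04),"lTri":(352,372,.04),"lmouth":(400,385,.04),"boss":(0,0,0.1)}.items(): d=f(*c)-t; print(n,(d@rx*1e3).round(1),(d@ry*1e3).round(1))
a=cv2.imread("pics/wrist1.png")[130:180,310:345]; 
g=cv2.cvtColor(a,cv2.COLOR_BGR2GRAY); print("cols 310..");
for r in range(0,50,1): print(130+r,*g[r,8:26])
E
```

```text
edge 4.8 0.2
noseTop 13.4 4.1
noseBot 13.6 -3.9
uTri -0.4 10.3
lTri -0.3 -6.7
lmouth 4.8 -8.1
boss -27.7 24.7
cols 310..
130 147 146 145 147 144 148 146 150 151 146 150 147 150 148 155 158 157 162
131 146 148 147 148 148 148 146 148 147 150 147 148 148 151 154 156 161 158
132 148 145 148 145 145 144 149 146 149 148 146 150 149 150 154 157 160 157
133 147 146 150 146 149 146 151 149 146 147 151 147 149 149 156 160 160 161
134 148 146 144 145 145 148 150 147 150 149 146 146 150 152 154 160 157 155
135 147 145 145 145 141 138 140 139 145 144 149 146 146 150 154 158 159 158
136 146 150 146 144 128 112 109 117 135 146 145 148 147 148 156 159 160 161
137 147 146 147 140 125 97 87 107 134 146 147 148 146 149 158 161 158 158
138 145 146 146 142 121 90 94 118 140 144 147 146 148 155 158 157 161 162
139 144 147 147 140 125 101 112 132 145 144 145 146 149 156 157 159 161 160
140 145 146 144 141 128 113 130 143 148 147 144 145 146 148 145 154 155 157
141 144 146 143 143 135 139 141 146 148 140 136 139 143 144 146 149 146 146
142 146 144 145 148 143 145 145 145 147 136 114 133 140 143 146 146 143
[... 2044 characters left out ...]
 150 157 155 159
171 119 123 121 121 121 121 121 121 123 123 121 123 121 129 153 161 162 160
172 122 119 124 123 122 121 122 120 122 122 118 122 118 132 149 160 160 159
173 121 119 120 120 120 122 122 122 122 121 120 123 122 131 148 162 158 160
174 118 122 121 119 118 119 119 120 121 118 123 124 120 132 148 159 161 158
175 120 119 119 122 119 118 121 118 118 118 118 119 118 127 151 158 159 156
176 120 118 120 120 116 119 118 119 119 120 121 120 119 130 149 156 159 160
177 119 117 119 122 119 119 122 116 120 121 118 115 118 128 147 157 158 160
178 118 121 120 119 119 121 121 119 119 120 118 120 121 131 143 155 157 160
179 120 121 122 119 118 121 118 122 116 120 121 121 119 124 150 160 159 160
```

The nose sits about 1.6 mm behind the notch centre and rests on the rear flank, so it is pressed in by roughly 1 mm. That is inside the 1.5 mm limit with little margin. I'll nudge the carrier back about 1.5 mm from its front end, then recheck.

```bash
python3 -m pendant '[[0,0,4,0,0,0,0],[0,0,4,0,0,0,0],[-1.4,4.4,0,0,0,0,0],[-1.4,4.4,0,0,0,0,0],[-1.4,4.4,0,0,0,0,0],[-1.5,4.4,0,0,0,0,0],[0,0,-4,0,0,0,0],[0,0,-4,0,0,0,0]]'| egrep 'pos|wrist'; python3 -m pendant '[[0,0,-4,0,0,0,0],[0,0,-1,0,0,0,0],[0,0,0,0,0,0,0]]'| egrep 'pos|wrist'; python3 - <<'E'
from h import *
p=imaging.camera_params("top")
for c in ((115,190),(120,352)): print(ray(p,160+c[0]/4,190+c[1]/4,.04))
s=imaging.camera_params("scene"); T=robot.get_obs()["tool_pos"]; print(T)
b=imaging.snapshot("scene")[:,:,::-1]; u=proj(s,T+[0,0,.022]).astype(int); print(u)
cv2.imwrite("pics/c8.png",cv2.resize(b[u[1]-60:u[1]+40,u[0]-70:u[0]+70],None,fx=5,fy=5,interpolation=cv2.INTER_CUBIC))
E
```

```text
tool_pos: [0.5426, 0.1725, 0.0843]
wrist_force: [0.9, 0.2, -0.2]
tool_pos: [0.5397, 0.1697, 0.0302]
wrist_force: [0.8, -0.7, 0.4]
[0.58289274 0.14422677 0.04      ]
[0.4954411  0.13670747 0.04      ]
[0.53969507 0.16967581 0.03021058]
[468 293]
```

```bash
python3 -m pendant '[[0,0,-1,0,0,0,0],[0,0,-0.7,0,0,0,0],[0,0,-0.4,0,0,0,0],[0,0,0,0,0,0,0]]'| egrep 'pos|wrist';python3 -m pendant '[[0.1,-0.7,0,0,0,0,0],[0,-0.4,0,0,0,0,0],[0,-0.3,0,0,0,0,0],[0,-0.2,0,0,0,0,0]]'| egrep 'pos|wrist'; for i in 1 2 3 ; do python3 -m pendant '[[0,-0.1,0,0,0,0,0],[0,-0.1,0,0,0,0,0]]' | egrep 'pos|wrist'; done
```

```text
tool_pos: [0.5398, 0.1693, 0.0092]
wrist_force: [0.2, 1.1, -0.6]
tool_pos: [0.5413, 0.153, 0.0098]
wrist_force: [0.6, 0.1, 0.1]
tool_pos: [0.5413, 0.1522, 0.0098]
wrist_force: [-0.0, 2.5, 0.2]
tool_pos: [0.5413, 0.1519, 0.0098]
wrist_force: [-0.8, 8.6, -0.5]
tool_pos: [0.5413, 0.1514, 0.0098]
wrist_force: [0.2, 10.1, -0.3]
```

```bash
for i in 1 2 3 ; do python3 -m pendant '[[0,-0.05,0,0,0,0,0],[0,-0.05,0,0,0,0,0]]' | egrep 'pos|wrist'; done
```

```text
tool_pos: [0.5413, 0.1506, 0.0098]
wrist_force: [0.8, 10.3, -1.3]
tool_pos: [0.5414, 0.1499, 0.0099]
wrist_force: [1.5, 10.0, -1.3]
tool_pos: [0.5414, 0.1495, 0.0098]
wrist_force: [0.3, 12.4, -1.2]
```

```bash
python3 -m pendant '[[0,1.5,0,0,0,0,0],[0,0.5,2,0,0,0,0],[0,0,4,0,0,0,0],[0,0,4,0,0,0,0],[0,0,4.8,0,0,0,0],[1.4,-4.4,0,0,0,0,0],[1.4,-4.4,0,0,0,0,0],[1.4,-4.4,0,0,0,0,0]]'| egrep 'pos|wrist';  python3 -m pendant '[[1.3,-4.2,0,0,0,0,0],[0,0,-4,0,0,0,0],[0,0,-4,0,0,0,0],[0,0,0,0,0,0,0],[0,0,0,0,0,0,0]]'| egrep 'pos|wrist'
python3 - <<'E'
from h import *
w=imaging.camera_params("wrist"); a=imaging.snapshot("wrist")[:,:,::-1]; cv2.imwrite("pics/wrist2.png",a)
u=proj(w,[.5917,.0649,.034]).astype(int); print(u, robot.get_obs()["tool_pos"]); x0,y0=u[0]-60,u[1]-50; print(x0,y0)
b=cv2.resize(a[y0:y0+90,x0:x0+120],None,fx=6,fy=6,interpolation=cv2.INTER_CUBIC)
cv2.imwrite("pics/c9.png",b)
E
```

```text
tool_pos: [0.5836, 0.0311, 0.1584]
wrist_force: [1.3, -0.3, -0.3]
tool_pos: [0.5956, -0.0095, 0.0773]
wrist_force: [0.4, -0.2, 0.8]
[323 145] [ 0.5970429  -0.00943458  0.07934091]
263 95
```

View pics/c9.png

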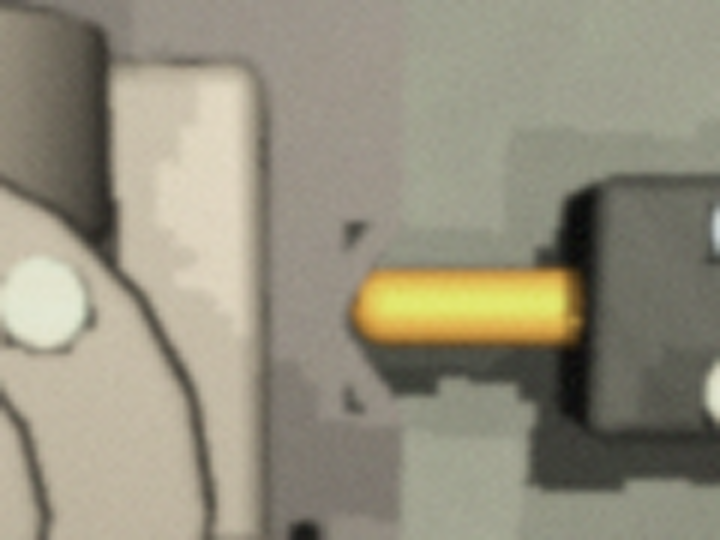

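The nose is now about 1 mm off the notch centre (nose at v=306, notch centre near 316) and fully out. Next I move above the boss and press.

```bash
python3 -m pendant '[[0,0,3.5,0,0,0,0],[-2.4,2.6,0,0,0,0,0],[-2.3,2.6,0,0,0,0,0],[0,0,-1,0,0,0,0],[0,0,-1,0,0,0,0],[0,0,-0.5,0,0,0,0],[0,0,0,0,0,0,0]]'| egrep 'pos|wrist'; for i in 1 2 3 4; do python3 -m pendant '[[0,0,-0.1,0,0,0,0],[0,0,-0.1,0,0,0,0],[0,0,-0.1,0,0,0,0]]'| egrep 'pos|wrist'; done
```

```text
tool_pos: [0.549, 0.0418, 0.0865]
wrist_force: [0.2, 1.0, 0.0]
tool_pos: [0.5495, 0.0421, 0.0847]
wrist_force: [0.4, -1.5, -0.6]
tool_pos: [0.5492, 0.0425, 0.0816]
wrist_force: [-0.1, -0.7, 0.8]
tool_pos: [0.5491, 0.0425, 0.0785]
wrist_force: [0.8, 0.6, -0.1]
tool_pos: [0.5492, 0.0425, 0.0759]
wrist_force: [-1.8, -0.8, 4.4]
```

```bash
for i in 1 2 3 4; do python3 -m pendant '[[0,0,-0.1,0,0,0,0],[0,0,-0.1,0,0,0,0]]'| egrep 'pos|wrist'; done
```

```text
tool_pos: [0.5492, 0.0425, 0.0755]
wrist_force: [-3.4, -0.2, 8.9]
tool_pos: [0.5493, 0.0424, 0.0738]
wrist_force: [-4.8, -0.2, 8.9]
tool_pos: [0.5492, 0.0425, 0.0718]
wrist_force: [-3.6, -0.2, 8.8]
tool_pos: [0.5493, 0.0425, 0.0703]
wrist_force: [-6.1, 0.5, 13.2]
```

```bash
for i in 1 2 3; do python3 -m pendant '[[0,0,-0.1,0,0,0,0],[0,0,-0.1,0,0,0,0]]'| egrep 'pos|wrist'; done
```

```text
tool_pos: [0.5493, 0.0425, 0.0702]
wrist_force: [-8.9, 0.9, 19.8]
tool_pos: [0.5494, 0.0425, 0.0701]
wrist_force: [-11.8, -1.3, 26.6]
tool_pos: [0.5495, 0.0424, 0.07]
wrist_force: [-14.0, 0.4, 34.2]
```

It is on the hard stop. I back off, retreat and recheck the lock.

```bash
python3 -m pendant '[[0,0,0.5,0,0,0,0],[0,0,1,0,0,0,0],[0,0,3,0,0,0,0],[2.4,-2.6,0,0,0,0,0],[2.3,-2.6,0,0,0,0,0],[0,0,-3,0,0,0,0],[0,0,0,0,0,0,0],[0,0,0,0,0,0,0]]'
python3 - <<'E'
from h import *
w=imaging.camera_params("wrist"); a=imaging.snapshot("wrist")[:,:,::-1]; cv2.imwrite("pics/wrist3.png",a)
b=cv2.imread("pics/wrist2.png")
def m(box,r=10):
    x0,y0,x1,y1=box;K=6
    t=cv2.resize(b[y0:y1,x0:x1],None,fx=K,fy=K,interpolation=cv2.INTER_CUBIC); s=cv2.resize(a[y0-r:y1+r,x0-r:x1+r],None,fx=K,fy=K,interpolation=cv2.INTER_CUBIC)
    _,v,_,l=cv2.minMaxLoc(cv2.matchTemplate(s,t,cv2.TM_CCOEFF_NORMED)); return np.array(l)/K-r,v
print("nose",m((318,136,362,158))); print("deck notch",m((316,129,328,168))); print("block",m((356,122,384,170))); print("foot",m((283,102,312,130)))
E
```

```text
time: 22.65
tool_pos: [0.595, -0.0092, 0.0753]
ee_rot: [-3.138, -0.001, 1.641]
wrist_force: [-0.6, 0.1, -0.4]
width: 0.0004
finger_force: 0.0
nose (array([1.16666667, 0.66666667]), 0.9950606226921082)
deck notch (array([0.83333333, 0.66666667]), 0.9824124574661255)
block (array([1.33333333, 0.5       ]), 0.9905593991279602)
foot (array([0.66666667, 0.16666667]), 0.9917423725128174)
```

The lock is unchanged relative to the nose, and the cover reached its hard stop. I retreat and hand in.

```bash
python3 -m pendant '[[0,0,4,0,0,0,0],[0,0,4,0,0,0,0],[0,0,4,0,0,0,0],[0,0,0,0,0,0,0],[0,0,0,0,0,0,0]]' | egrep 'time|pos|wrist'; python3 -c "
from bench import robot
print(robot.close_job())"
```

```text
time: 23.2
tool_pos: [0.597, -0.009, 0.1996]
wrist_force: [0.0, -0.0, -0.7]
the job is handed in; nothing more can be done
None
```

I handed the job in at about 23 s with the carrier locked at the next station (plunger in the notch, about 1 mm off its centre in the close-up) and the cover pressed to its hard stop at a peak wrist force of about 37 N; the judge's verdict was not returned.

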